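# Stack the tart-press plates on their storage spindle

### The arm

A 6-joint arm with a two-finger parallel gripper is mounted at the origin on the work surface. World frame = base frame: x ahead of the robot, y to its left, z up, the work surface at z = 0. Lengths are in mm, angles in rad, forces in N, time in s.
With the tool pointing down it reaches from about 275 to 750 mm from the base axis. Payload 10.2 kg.
Tool frame: the origin (TCP) lies midway between the tips of the shut fingers; the grasp point (between the pads) lies 19 mm behind it; z points along the fingers, y is the direction in which the jaws open and shut (so a half turn about z gives the same grasp; the last joint's range is limited). The gripper opens to 85 mm and grips with 20 to 120 N. Pads are 22 mm wide; open, the fingers measure 114 mm over their backs; the gripper's body (76 mm by 85 mm) begins 54 mm behind the grasp point. The pads swing forward as they close: fully open they stand 13 mm farther back than shut.
Start: joints at [1.025, 0.313, 1.498, -0, 1.331, -0.223], TCP at [166.555, 497.886, 231.294] pointing down, gripper open.
Joint ranges: [-2.94, 2.94], [-0.97, 2.17], [0.19, 2.56], [-1.23, 4.37], [0.02, 3.11], [-2.88, 2.88]. Speed limits (rad/s): [2.39, 2.39, 3.01, 3.14, 3.14, 3.14].

### API

Orientations are given as a unit quaternion [w, x, y, z].
In Python, from rig import sense, optics, ctrl gives the robot as it stands.
- The arm moves only by the tool play_rows, never from a script. Its argument "plan" is a list of rows, each a list of 7 numbers: the shift along the world's x, y, z in mm, then the turn, a rotation vector about the world's x, y, z in rad, then the opening, from -1 (shut) to 1 (fully open), so that 0 is half open. A call has 1 to 5 rows; each row shifts and turns the pose as measured when the row begins; what a row does not reach is not made up. A row lasts 1/12 s, in which the tool goes at most 41.7 mm and 7.16 degrees, less where a joint would pass 70% of its speed; a pose out of reach is approached as far as the arm can. A call is refused whole if a number of a shift passes 41.7 or a number of a turn 0.125, either way. A call with a gripper value outside its range is refused whole. The fingers move at their own pace and stop on an object; "grip_force" is the grip in N (left out, the last holds). Time passes only in rows, so rows that do not move let the fingers close. It gives the time, the measured TCP pose, the force and the opening at its end, in the units of the state.
- sense(): the state, without advancing time (a new reading comes with each control period).
- optics.capture(name): name is "side" or "top" or "wrist"; returns a dict with "img" (384x512x3 uint8, blue, green, red), "fx", "fy", "cx", "cy" (pixels), "world_to_cam" (4x4, takes a point from world to camera coordinates). Camera axes: x right, y up, looking along -z (the intrinsics and any distortion apply to the point x, -y, -z); pixel columns grow to the right and rows downward; lengths in mm; the calibration is good to about 2 mm. A picture is of the moment at which its call begins. There is no depth.
- ctrl.finish_job(): hands the job in, once; it reports no verdict.
The state is a dict: "time_s": time; "joints": joint angles; "dq": joint speeds; "tau": joint torques, N m; "eef_pos": TCP position; "ee_rot": TCP orientation; "force": force on the tool from outside, world axes, zero at the start; "wrist_torque": the same for the moment, N m; "grip_width": opening from 0.0 (shut) to 1.0 (fully open).
Only numpy, scipy, OpenCV 4.12 (cv2) and the standard library are available. Lean on these libraries where they do the work, as an engineer would, in place of code of your own. Each camera call takes 0.05 s, during which the arm holds its last target. There are 200 camera calls.

### The job

The three tart-press plates have dried on the sloping rack. Thread them onto the upright spindle of the storage stand, hub up, the largest at the bottom, then the medium one, then the smallest on top, each lowered (not dropped) until it lies flat, fully home on what is below it. Leave the other things on the bench as they stand.

Things in the scene. Friction and masses are not known exactly. Their poses are not given: they have to be found in the camera images.
- plate_large: Tart-press plate, bare aluminium: a disc of 104 mm diameter, 8 mm thick, with a round hub of 40 mm diameter standing 22 mm above it in its middle (30 mm high over all) and a 23 mm bore right through. About 260 g. Origin: on the axis, at the disc's flat underside; z along the axis, out through the hub. Starts on one of the rack's pegs, hub outwards; which one varies.
- plate_medium: Tart-press plate, bare aluminium: a disc of 84 mm diameter, 8 mm thick, with a round hub of 40 mm diameter standing 22 mm above it in its middle (30 mm high over all) and a 23 mm bore right through. About 190 g. Origin: on the axis, at the disc's flat underside; z along the axis, out through the hub. Starts on one of the rack's pegs, hub outwards; which one varies.
- plate_small: Tart-press plate, bare aluminium: a disc of 64 mm diameter, 8 mm thick, with a round hub of 40 mm diameter standing 22 mm above it in its middle (30 mm high over all) and a 23 mm bore right through. About 130 g. Origin: on the axis, at the disc's flat underside; z along the axis, out through the hub. Starts on one of the rack's pegs, hub outwards; which one varies.
- rack: Drying rack, fixed: a wooden board 360 mm wide and 118 mm long, sloping at 0.55 rad (31.5 degrees), on steel feet. Origin: on the bench under the middle of the board's face; z up, y along the width (level), x level, to the board's high edge. The board's outward normal is (-0.523, 0, 0.853) in this frame; the plates on it, hubs outwards, lean with it.
- rack_peg1 (a point): Foot of the middle one of three steel stub pegs, on the board's face, 55 mm above the bench; axes as the rack's. The pegs, 16 mm in diameter and 24 mm long, stand square to the board; the others are 112 mm to either side along y. The plates hang on them with 3.5 mm play and come off along the peg.
- stand_seat (a point): Centre of the flat top of the storage stand's base, 20 mm above the bench, where the spindle rises: the seat of the lowest plate. z up. The stand is fixed: a wooden round base of 96 mm diameter, 20 mm high, with a steel spindle of 20 mm diameter standing 72 mm above the seat.
- stand_tip (a point): Top of the spindle, on its axis, 72 mm above the seat. The last 4 mm are chamfered to 13 mm diameter. The plates' bores have 1.5 mm play all round. When all three are home the plates' undersides are 0, 30 and 60 mm above the seat.
- rolling_pin: Bystander: a wooden rolling pin lying on the bench, 280 mm long, 48 mm thick. Origin at the underside of its middle; y along it.
- pepper_mill: Bystander: a dark wooden pepper mill, 60 mm wide, 195 mm tall. Origin at the centre of its foot.
- sugar_jar: Bystander: a glass jar, 72 mm wide, 110 mm tall. Origin at the centre of its foot.
- tart_ring: Bystander: an empty thin steel tart ring, 100 mm across, 25 mm high, on the bench. Origin at the centre of its underside.
- ramekin: Bystander: a white ceramic ramekin, 90 mm across, 50 mm high. Origin at the centre of its foot.
Mind the look-alikes: they are no part of the job. Leave any turquoise look-alike of the plate_medium alone. What is shaped like the plate_small but green is not meant.

How it is judged:
By the outcome, as a careful person would: the job done as asked, in the order asked, and still so for the second after the job is handed in, with the robot touching nothing.
It also fails if it takes over 72 s, if anything falls off the work surface, if the arm or the gripper's body presses on something with over 40 N, if the wrist force passes 120 N, or if a joint passes its speed limit or range.

## Working session

There is one attempt and no reset: what is moved stays moved. The work goes in short steps, Python scripts to look and compute and a tool call to move; the robot and the scene stay as the last step left them, time stands still between calls to the robot, and variables do not carry over. Pictures are saved under pics/ and viewed, about 8 in all and at most 12, crops included, and the job is handed in when it is done.

Besides the shell and the picture viewer there is one more tool, called after ">>>" as name(argument=value, ...) on one line, values as JSON. play_rows: Moves the arm, as the interface text tells. Its arguments: {"type":"object","properties":{"plan":{"type":"array"},"grip_force":{"type":"number"}},"required":["plan"]}

```bash
mkdir -p pics; ls
python3 - <<'E'
from rig import sense, optics
import cv2,numpy as np
np.set_printoptions(precision=4,suppress=True)
print(sense())
for n in("side","top","wrist"):
    c=optics.capture(n); cv2.imwrite(f"pics/{n}0.png",c["img"])
    print(n,{k:v for k,v in c.items() if k!="img"})
a=[cv2.imread(f"pics/{n}0.png") for n in("side","top")]
E
```

```text
pics
{'time_s': 0.0, 'joints': array([ 1.0246,  0.3134,  1.4985, -0.    ,  1.331 , -0.2234]), 'dq': array([-0.0006,  0.0017, -0.0006, -0.0017,  0.001 ,  0.0013]), 'tau': array([  0.0013, -41.2265, -25.9748,  -0.    ,   0.0041,   0.    ]), 'eef_pos': array([166.4045, 497.6561, 230.7435]), 'ee_rot': array([-0.0002,  0.1607,  0.987 , -0.0006]), 'force': array([-0.4366,  0.0067, -0.2325]), 'wrist_torque': array([ 0.0046,  0.0195, -0.0104]), 'grip_width': 1.0007523849356381}
side {'fx': 359.0752085250653, 'fy': 359.0752085250653, 'cx': 257.617838698707, 'cy': 190.30623371256092, 'world_to_cam': array([[  -0.925 ,   -0.3799,    0.0002,  560.9761],
       [   0.2197,   -0.5346,    0.8161, -188.7334],
       [  -0.3099,    0.7549,    0.578 , -801.0013],
       [   0.    ,    0.    ,    0.    ,    1.    ]])}
top {'fx': 439.1567371264621, 'fy': 439.1567371264621, 'cx': 248.2977178458244, 'cy': 200.24265507766378, 'world_to_cam': array([[   -0.0081,    -0.9999,    -0.0128,    58.9789],
       [    0.9924,    -0.0096,     0.1229,  -603.7622],
       [   -0.123 ,    -0.0117,     0.9923, -1235.9206],
       [    0.    ,     0.    ,     0.    ,     1.    ]])}
wrist {'fx': 322.50997408142626, 'fy': 322.50997408142626, 'cx': 254.51617889028174, 'cy': 191.44081831325357, 'world_to_cam': array([[   0.3168,    0.9485,   -0.0013, -524.7906],
       [  -0.9111,    0.3039,   -0.2783,   37.6533],
       [  -0.2636,    0.0894,    0.9605, -378.8794],
       [   0.    ,    0.    ,    0.    ,    1.    ]])}
```

View pics/side0.png

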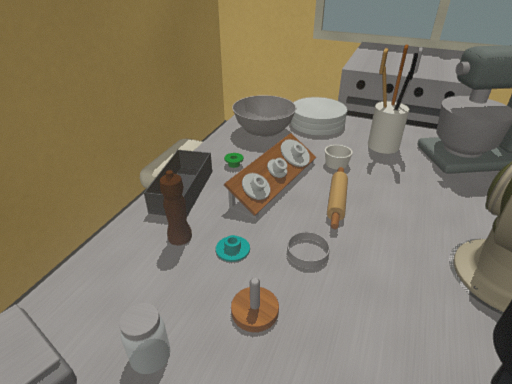

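View pics/top0.png

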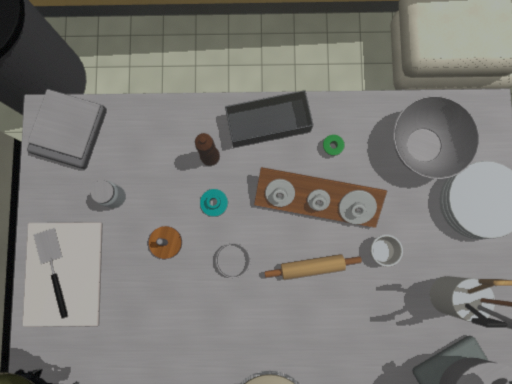

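Side view: medium plate (257,186), small (278,168) and large (295,152) are on the rack. The stand is at (255,300). Look-alikes are the turquoise plate (233,247) and the green one (233,159). In the top view the medium, small and large are at (280,194), (319,200) and (358,208), the stand at (165,243), turquoise at (213,203) and green at (334,146). I choose the three bare-metal plates on the board; the close crop comes from the wrist camera.

```bash
cat > h.py <<'E'
import numpy as np, cv2
from scipy.spatial.transform import Rotation as R
from rig import sense, optics
np.set_printoptions(precision=3,suppress=True)
def ray(c,u,v):
    M=c["world_to_cam"]; d=np.array([(u-c["cx"])/c["fx"],-(v-c["cy"])/c["fy"],-1.])
    return -M[:3,:3].T@M[:3,3], M[:3,:3].T@d
def onplane(c,u,v,p,n=(0,0,1)):
    o,d=ray(c,u,v); n=np.array(n,float); return o+d*(n@(np.array(p,float)-o))/(n@d)
def proj(c,P):
    q=c["world_to_cam"][:3,:3]@np.array(P,float)+c["world_to_cam"][:3,3]
    return np.array([c["cx"]-c["fx"]*q[0]/q[2], c["cy"]+c["fy"]*q[1]/q[2]])
def tri(*cuv):
    A=np.zeros((3,3));b=np.zeros(3)
    for c,u,v in cuv:
        o,d=ray(c,u,v); d/=np.linalg.norm(d); Q=np.eye(3)-np.outer(d,d); A+=Q; b+=Q@o
    return np.linalg.solve(A,b)
def tool():
    s=sense(); q=s["ee_rot"]; r=R.from_quat([q[1],q[2],q[3],q[0]]); return s,s["eef_pos"],r
E
python3 - <<'E'
from h import *
S=optics.capture("side");T=optics.capture("top")
def blobs(c,lo,hi,amin):
    m=cv2.inRange(cv2.cvtColor(c["img"],cv2.COLOR_BGR2HSV),lo,hi)
    return [(cv2.contourArea(k),cv2.minAreaRect(k),k) for k in cv2.findContours(m,0,1)[0] if cv2.contourArea(k)>amin]
for n,c in(("S",S),("T",T)):
    for b in blobs(c,(5,120,60),(18,255,255),150): print(n,b[0],b[1])
# board corners (top) on planes: face centre z 55, half length 59*sin(.55)=31 up/down
for b in blobs(T,(5,120,60),(18,255,255),150):
    (u,v),wh,a=b[1]; print(onplane(T,u,v,(0,0,55)),onplane(T,u,v,(0,0,20)))
print("tip",tri((S,254,281),(T,157,244)))
for nm,s,t in(("med",(260,183),(280,196)),("small",(281,167),(319,202)),("large",(299,150),(359,210))): print(nm,tri((S,*s),(T,*t)))
E
```

```text
S 1189.0 ((253.75003051757812, 307.2500305175781), (42.42640686035156, 45.96194076538086), 45.0)
S 229.0 ((167.50001525878906, 181.00001525878906), (16.263456344604492, 23.33452033996582), 45.0)
S 2099.0 ((269.0415954589844, 171.0011444091797), (43.17578887939453, 83.22972106933594), 46.59114456176758)
T 764.5 ((164.5, 242.5), (31.0, 31.0), 90.0)
T 3293.5 ((319.7427062988281, 197.2894744873047), (126.45606231689453, 36.99341583251953), 10.407711029052734)
[483.757 291.835  55.   ] [484.772 298.942  20.   ]
[ 608.638 -150.726   55.   ] [ 613.16  -156.047   20.   ]
tip [483.131 305.754  94.88 ]
med [613.061 -36.302  66.656]
small [ 593.561 -147.866   59.254]
large [ 570.668 -258.733   64.328]
```

```bash
cat >> h.py <<'E'
YAW=-0.185
def frame(yaw=None):
    y=YAW if yaw is None else yaw
    r=R.from_euler('z',y); return r.apply([1,0,0]),r.apply([0,1,0]),r.apply([-.523,0,.853])  # x,y,normal
def togo(P,zt,yt):
    "remaining world shift and turn to TCP P, tool axis zt, jaw axis yt (either sign)"
    s,p,r=tool(); best=None
    for g in(1,-1):
        y=g*np.array(yt,float); z=np.array(zt,float); z/=np.linalg.norm(z); y-=z*(y@z); y/=np.linalg.norm(y)
        w=(R.from_matrix(np.c_[np.cross(y,z),y,z])*r.inv()).as_rotvec()
        if best is None or np.linalg.norm(w)<np.linalg.norm(best): best=w
    d=np.array(P)-p; print("t",s["time_s"],"at",p,"shift",d,"turn",best,"rows",np.linalg.norm(d)/41.7,np.linalg.norm(best)/.125,"F",s["force"],"g",s["grip_width"])
E
python3 - <<'E'
from h import *
x,y,n=frame(); foot=np.array([584,-260.5,53]); print(n)
togo(foot+150*n,-n,y); togo([480,-150,240],-n,y)
E
```

```text
[-0.514  0.096  0.853]
t 0.25 at [166.496 497.798 231.054] shift [ 340.393 -743.867  -50.104] turn [-0.138 -0.533  0.134] rows 19.654269131284913 4.53389508084715 F [-0.723  0.463 -0.185] g 0.9980410948038729
t 0.25 at [166.496 497.798 231.054] shift [ 313.504 -647.798    8.946] turn [-0.138 -0.533  0.134] rows 17.259642414913735 4.53389508084715 F [-0.723  0.463 -0.185] g 0.9980410948038729
```

>>> play_rows(plan=[[10, -38, 0, 0, 0, 0, 1], [10, -38, 0, 0, 0, 0, 1], [10, -38, 0, 0, 0, 0, 1], [10, -38, 0, 0, 0, 0, 1], [12, -38, 0, 0, 0, 0, 1]], grip_force=60)

```text
time_s: 0.67
eef_pos: [216.9, 305.1, 228.3]
ee_rot: [-0.001, 0.156, 0.988, -0.001]
force: [0.5, -0.2, 0.2]
grip_width: 1.001
```

>>> play_rows(plan=[[14, -36, 0, -0.014, -0.053, 0.013, 1], [16, -36, 0, -0.014, -0.053, 0.013, 1], [16, -36, 0, -0.014, -0.053, 0.013, 1], [16, -36, 0, -0.014, -0.053, 0.013, 1], [18, -36, 0, -0.014, -0.053, 0.013, 1]])

```text
time_s: 1.08
eef_pos: [297.6, 116.7, 228.6]
ee_rot: [0.141, 0.12, 0.983, -0.017]
force: [1.9, 0.0, -0.0]
grip_width: 1.002
```

>>> play_rows(plan=[[20, -34, 0, -0.014, -0.053, 0.013, 1], [20, -34, 0, -0.014, -0.053, 0.013, 1], [20, -34, 0, -0.014, -0.053, 0.013, 1], [20, -34, 0, -0.014, -0.053, 0.013, 1], [20, -34, 0, -0.014, -0.053, 0.013, 1]])

```text
time_s: 1.5
eef_pos: [393.0, -50.5, 230.8]
ee_rot: [0.275, 0.085, 0.957, -0.033]
force: [1.6, 1.5, -0.6]
grip_width: 0.998
```

Run:
```python
from h import *
x,y,n=frame(); foot=np.array([584,-260.5,53])
togo(foot+150*n,-n,y); c=optics.capture("wrist"); cv2.imwrite("pics/w1.png",c["img"])
```

```text
t 1.5 at [392.969 -50.471 230.842] shift [ 113.92  -195.599  -49.892] turn [ 0.019  0.008 -0.003] rows 5.558464369912233 0.16359904255633945 F [ 1.614  1.518 -0.608] g 0.997814607561229
```

>>> play_rows(plan=[[19, -36, -2, 0.018, 0.008, 0, 1], [19, -36, -2, 0, 0, 0, 1], [18, -34, -2, 0, 0, 0, 1], [18, -30, -2, 0, 0, 0, 1], [10, -15, 0, 0, 0, 0, 1]])

```text
time_s: 1.97
eef_pos: [476.7, -208.7, 222.3]
ee_rot: [0.273, 0.089, 0.958, -0.028]
force: [0.2, 1.0, -0.6]
grip_width: 0.997
```

Run:
```python
from h import *
x,y,n=frame(); foot=np.array([584,-260.5,53])
togo(foot+150*n,-n,y); c=optics.capture("wrist"); cv2.imwrite("pics/w2.png",c["img"])
for k in(foot,foot+8*n,foot+30*n,foot+30*n+112*y): print(proj(c,k))
```

```text
t 1.9667 at [ 476.707 -208.708  222.307] shift [ 30.181 -37.362 -41.357] turn [0.005 0.005 0.001] rows 1.5199347000195427 0.05590481943044657 F [ 0.232  1.015 -0.645] g 0.9974153886540436
[226.761 171.598]
[226.116 173.268]
[224.186 178.267]
[335.037 178.598]
```

View pics/w2.png

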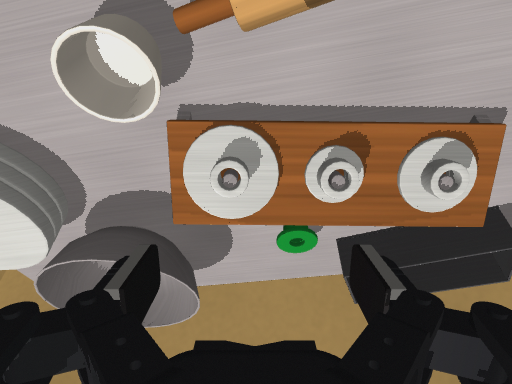

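The wrist view shows the large plate at left, hub (230,178); small in the middle (338,181); medium at right (447,182). The green look-alike is off the board at (297,240). The plates' disc sizes settle which is which.

```bash
cat >> h.py <<'E'
def plates(c,p0,yaw,debug=None,amin=1200):
    "disc rims seen on the plane 8 mm off the board through p0"
    hsv=cv2.cvtColor(c["img"],cv2.COLOR_BGR2HSV); x,y,n=frame(yaw)
    o=cv2.inRange(hsv,(4,110,30),(20,255,255)); ks=cv2.findContours(o,0,1)[0]
    b=max(ks,key=cv2.contourArea); hull=cv2.convexHull(b); m=np.zeros(o.shape,np.uint8); cv2.fillPoly(m,[hull],255)
    m=cv2.erode(m,np.ones((5,5))); g=cv2.bitwise_and(m,cv2.inRange(hsv,(0,0,20),(180,90,255))); g=cv2.morphologyEx(g,cv2.MORPH_OPEN,np.ones((5,5)))
    out=[]
    for k in cv2.findContours(g,0,1)[0]:
        if cv2.contourArea(k)<amin: continue
        k=cv2.convexHull(k); P=np.array([onplane(c,*q,p0+8*n,n) for q in k[:,0]])
        uv=np.c_[(P-p0)@y,(P-p0)@np.cross(y,n)].astype(np.float32)
        e=cv2.fitEllipse(uv); out.append((cv2.fitEllipse(k)[0],p0+8*n+e[0][0]*y+e[0][1]*np.cross(y,n),e[1]))
    return out,cv2.minAreaRect(b),hull
E
python3 - <<'E'
from h import *
c=optics.capture("wrist"); p0=np.array([608.,-151,55])
o,r,h=plates(c,p0,YAW)
for e in o: print(*e)
x,y,n=frame()
q=cv2.approxPolyDP(h,8,True)[:,0]; Q=np.array([onplane(c,*k,p0,n) for k in q]); print(q,Q,np.linalg.norm(np.roll(Q,1,0)-Q,axis=1),Q.mean(0))
P=np.array([e[1] for e in o]); d=P[np.argmax(P[:,1])]-P[np.argmin(P[:,1])]; print("sep",np.linalg.norm(d),"yaw",-np.arctan2(d[0],d[1]))
E
```

```text
(335.4378967285156, 172.56907653808594) [ 601.998 -145.957   60.203] (63.1202392578125, 64.13959503173828)
(438.7476806640625, 172.9405975341797) [622.941 -37.349  60.576] (83.0168685913086, 85.53289794921875)
(231.83265686035156, 170.39170837402344) [ 580.927 -255.183   59.823] (103.16973876953125, 103.8896484375)
[[168 120]
 [507 128]
 [485 225]
 [174 220]] [[ 527.147 -313.      24.543]
 [ 599.176   36.641   28.519]
 [ 691.189   18.737   85.992]
 [ 621.275 -332.17    83.433]] [112.674 357.005 109.954 357.813] [ 609.697 -147.448   55.622]
sep 221.84910650639205 yaw -0.19053149612454745
```

```bash
sed -i 's/^YAW=.*/YAW=-0.195/' h.py
python3 - <<'E'
from h import *
x,y,n=frame(); print(n,y); R0=np.array([580.9,-255.2,59.8]); togo(R0+52*n,-n,y)
E
```

```text
[-0.513  0.101  0.853] [0.194 0.981 0.   ]
t 2.0667 at [ 476.504 -207.826  222.306] shift [  77.715  -42.105 -118.15 ] turn [ 0.005  0.004 -0.009] rows 3.538435563257155 0.08811639381882518 F [-0.896 -0.176 -0.49 ] g 0.9957952079837027
```

>>> play_rows(plan=[[16, -9, -24, 0.005, 0.004, -0.009, 1], [18, -10, -27, 0, 0, 0, 1], [18, -10, -27, 0, 0, 0, 1], [17, -9, -26, 0, 0, 0, 1], [10, -6, -15, 0, 0, 0, 1]])

```text
time_s: 2.48
eef_pos: [557.7, -250.9, 103.4]
ee_rot: [0.273, 0.093, 0.957, -0.029]
force: [-0.1, -0.1, -0.3]
grip_width: 0.999
```

Run:
```python
from h import *
x,y,n=frame(); R0=np.array([580.9,-255.2,59.8]); togo(R0+52*n,-n,y);togo(R0+2*n,-n,y)
c=optics.capture("wrist"); cv2.imwrite("pics/w3.png",c["img"])
for e in plates(c,R0-8*n,YAW,amin=3000)[0]: print(*e)
```

```text
t 2.4833 at [ 557.705 -250.92   103.422] shift [-3.486  0.989  0.734] turn [ 0.006  0.005 -0.001] rows 0.08866062190414538 0.06261981675285228 F [-0.104 -0.091 -0.338] g 0.9994108238740056
t 2.4833 at [ 557.705 -250.92   103.422] shift [ 22.168  -4.078 -41.916] turn [ 0.006  0.005 -0.001] rows 1.1413096636918107 0.06261981675285228 F [-0.104 -0.091 -0.338] g 0.9994108238740056
(434.7938537597656, 207.79937744140625) [ 603.5   -144.431   60.235] (62.3952522277832, 73.05493927001953)
(254.869384765625, 202.30299377441406) [ 580.878 -255.28    59.796] (103.06544494628906, 103.773681640625)
```

View pics/w3.png

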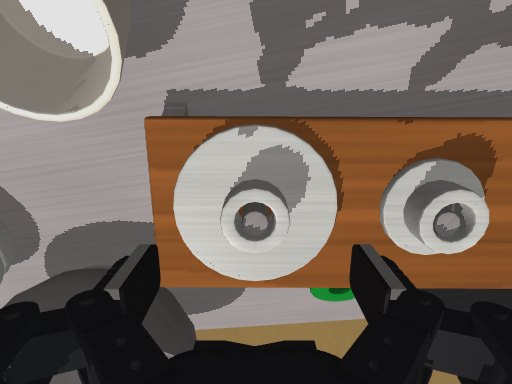

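The close view confirms the largest disc (103–104 mm). Its hub at (255,221) is centred between the jaws, and its position repeats to 0.1 mm. I'll go in and grip.

>>> play_rows(plan=[[5, 0, -13, 0.006, 0.005, -0.001, 1], [7, -2, -12, 0, 0, 0, 1], [6, -1, -10, 0, 0, 0, 1], [4, -1, -6, 0, 0, 0, 1]])

```text
time_s: 2.87
eef_pos: [579.7, -251.6, 60.3]
ee_rot: [0.269, 0.093, 0.958, -0.024]
force: [0.4, 0.6, -0.6]
grip_width: 0.997
```

Run:
```python
from h import *
x,y,n=frame(); R0=np.array([580.9,-255.2,59.8]); togo(R0+2*n,-n,y)
```

```text
t 2.8667 at [ 579.669 -251.59    60.321] shift [ 0.204 -3.407  1.185] turn [-0.004 -0.003 -0.003] rows 0.08664285950816517 0.043940358215722904 F [ 0.42   0.578 -0.614] g 0.997421788898055
```

>>> play_rows(plan=[[0.2, -3.5, 1.5, -0.004, -0.003, -0.003, 1], [0, 0, 0, 0, 0, 0, 0], [0, 0, 0, 0, 0, 0, -1], [0, 0, 0, 0, 0, 0, -1], [0, 0, 0, 0, 0, 0, -1]])

```text
time_s: 3.28
eef_pos: [579.5, -254.0, 64.9]
ee_rot: [0.271, 0.093, 0.958, -0.027]
force: [-22.0, 7.1, 25.1]
grip_width: 0.455
```

>>> play_rows(plan=[[0, 0, 0, 0, 0, 0, -1], [0, 0, 0, 0, 0, 0, -1], [0, 0, 0, 0, 0, 0, -1]])

```text
time_s: 3.53
eef_pos: [578.9, -253.9, 65.8]
ee_rot: [0.271, 0.093, 0.958, -0.027]
force: [1.1, -0.4, -2.4]
grip_width: 0.448
```

Run:
```python
from h import *
x,y,n=frame(); R0=np.array([580.9,-255.2,59.8]); togo(R0+2*n,-n,y)
c=optics.capture("wrist"); cv2.imwrite("pics/w4.png",c["img"])
```

```text
t 3.5333 at [ 578.925 -253.918   65.771] shift [ 0.949 -1.079 -4.265] turn [ 0.002  0.002 -0.001] rows 0.1079367615330583 0.024067706403798985 F [ 1.059 -0.441 -2.375] g 0.4481357536289346
```

View pics/w4.png

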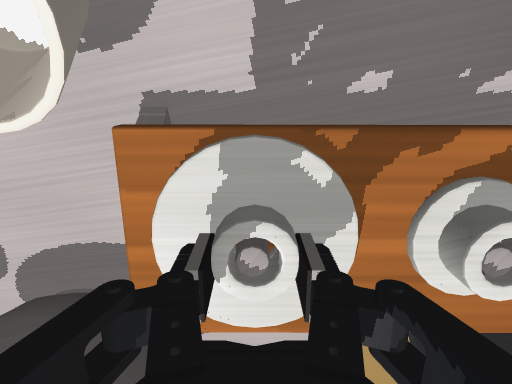

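The jaws hold the hub (width 0.448 ≈ 38–40 mm) and the bore at (254,258) is centred between the pads. While closing, the fingertips pushed against the disc, so I'll stay about 4 mm further out next time. Now I'll pull off along the peg.

>>> play_rows(plan=[[-5, 1, 8.5, 0, 0, 0, -1], [-7, 1.4, 12, 0, 0, 0, -1], [-8, 1.6, 14, 0, 0, 0, -1], [-10, 2, 17, 0, 0, 0, -1], [-12, 2, 24, 0, 0, 0, -1]], grip_force=80)

```text
time_s: 4.0
eef_pos: [534.7, -244.6, 138.8]
ee_rot: [0.268, 0.094, 0.959, -0.025]
force: [1.4, -0.2, -2.4]
grip_width: 0.432
```

Run:
```python
from h import *
togo([484,297,200],[0,0,-1],[.2,1,0])
```

```text
t 4.0 at [ 534.697 -244.601  138.834] shift [-50.697 541.601  61.166] turn [ 0.103  0.535 -0.002] rows 13.127022910651489 4.361333869064435 F [ 1.403 -0.233 -2.445] g 0.43239138654756226
```

>>> play_rows(plan=[[-4, 25, 25, 0, 0, 0, -1], [-4, 36, 20, 0, 0, 0, -1], [0, 38, 16, 0.01, 0.053, 0, -1], [0, 40, 10, 0.01, 0.053, 0, -1], [0, 40, 5, 0.01, 0.053, 0, -1]])

```text
time_s: 4.42
eef_pos: [521.7, -71.5, 219.0]
ee_rot: [0.191, 0.102, 0.976, -0.022]
force: [1.1, 0.2, -2.4]
grip_width: 0.436
```

>>> play_rows(plan=[[0, 40, 3, 0.01, 0.053, 0, -1], [3, 40, 3, 0.01, 0.053, 0, -1], [5, 40, 3, 0.01, 0.053, 0, -1], [5, 40, 2, 0.01, 0.053, 0, -1], [5, 40, 0, 0.01, 0.053, 0, -1]])

```text
time_s: 4.83
eef_pos: [536.1, 136.3, 234.8]
ee_rot: [0.054, 0.105, 0.993, -0.014]
force: [1.2, -0.6, -1.6]
grip_width: 0.44
```

>>> play_rows(plan=[[5, 40, 0, 0.01, 0.053, 0, -1], [5, 40, 0, 0.01, 0.053, 0, -1], [5, 40, 0, 0, 0, 0, -1], [5, 36, 0, 0, 0, 0, -1], [3, 20, 0, 0, 0, 0, -1]])

```text
time_s: 5.25
eef_pos: [557.4, 322.0, 233.8]
ee_rot: [-0.004, 0.103, 0.995, -0.01]
force: [-0.1, 0.0, -2.9]
grip_width: 0.438
```

Run:
```python
from h import *
togo([570,295,230],[0,0,-1],[.2,1,0])
c=optics.capture("wrist"); cv2.imwrite("pics/w5.png",c["img"])
print(proj(c,[484,298,92]),proj(c,[484,298,20]))
```

```text
t 5.25 at [557.404 322.024 233.8  ] shift [ 12.596 -27.024  -3.8  ] turn [ 0.02  -0.011  0.01 ] rows 0.7207843461303727 0.19532805354301297 F [-0.126  0.025 -2.937] g 0.43777997766701227
[212.791 102.168] [222.635 101.762]
```

View pics/w5.png

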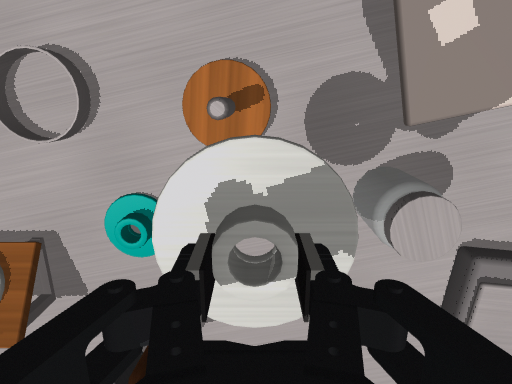

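The wrist view shows the stand's tip at (217,107) and its base around (227,102). The held disc spans columns 152–357. I'll measure both through the same camera.

```bash
cat >> h.py <<'E'
from scipy.optimize import least_squares
def camtool(c):
    s,p,r=tool(); M=c["world_to_cam"]; T=np.eye(4); T[:3,:3]=r.as_matrix(); T[:3,3]=p
    d=dict(c); d["world_to_cam"]=M@T; return d   # tool frame -> cam
def circ(P):
    f=least_squares(lambda a:np.hypot(P[:,0]-a[0],P[:,1]-a[1])-a[2],[*P.mean(0)[:2],40],loss="soft_l1",f_scale=.5); return f.x,np.sqrt((f.fun**2).mean())
def stand(c,rows=140):
    hsv=cv2.cvtColor(c["img"],cv2.COLOR_BGR2HSV); o=cv2.inRange(hsv,(4,110,30),(20,255,255))
    k=[k for k in cv2.findContours(o,0,1)[0] if cv2.contourArea(k)>1500]
    for q in k:
        q=cv2.convexHull(q)[:,0]; q=q[q[:,1]<rows]
        if len(q)>8:
            P=np.array([onplane(c,*a,(0,0,20)) for a in q.astype(float)]); print("base",circ(P),q.mean(0))
E
python3 - <<'E'
from h import *
c=optics.capture("wrist"); stand(c,136)
g=cv2.cvtColor(c["img"],cv2.COLOR_BGR2GRAY)
hsv=cv2.cvtColor(c["img"],cv2.COLOR_BGR2HSV)
m=cv2.inRange(hsv[90:125,200:232],(0,0,60),(180,70,255)); k=max(cv2.findContours(m,0,1)[0],key=cv2.contourArea); (u,v),r=cv2.minEnclosingCircle(k);print("tip px",u+200,v+90,r,cv2.boundingRect(k), onplane(c,u+200,v+90,(0,0,92)))
t=camtool(c); im=cv2.imread("pics/w4.png"); hv=cv2.cvtColor(im,cv2.COLOR_BGR2HSV)
o=cv2.inRange(hv,(4,110,30),(20,255,255)); pts=[]
for th in np.radians(np.r_[-160:-19:4,70:111:4]):  # rays out from disc centre to first orange
    for rr in np.arange(70,125,.5):
        u,v=255+rr*np.cos(th),231+rr*np.sin(th)
        if o[int(round(v)),int(round(u))]: pts.append((u-.5*np.cos(th),v-.5*np.sin(th))); break
pts=np.array(pts)
for z in(2,6,10): print(z,circ(np.array([onplane(t,*q,(0,0,z)) for q in pts])))
print(tool()[2].as_matrix())
E
```

```text
base (array([489.599, 300.415,  47.365]), np.float64(0.09707056083254402)) [225.862  94.897]
tip px 217.87931060791016 107.70689582824707 13.939517974853516 (4, 8, 28, 23) [489.079 303.586  92.   ]
2 (array([ 3.72 ,  2.714, 50.553]), np.float64(0.23308205037237448))
6 (array([ 1.888,  2.719, 51.948]), np.float64(0.23954431655000366))
10 (array([ 0.055,  2.723, 53.343]), np.float64(0.2460093121208059))
[[-0.979  0.204 -0.011]
 [ 0.204  0.979 -0.02 ]
 [ 0.007 -0.022 -1.   ]]
```

Run:
```python
from h import *
togo([562,298,128],[0,0,-1],[.2,1,0])
S=optics.capture("side")
hsv=cv2.cvtColor(S["img"],cv2.COLOR_BGR2HSV); 
o=cv2.inRange(hsv,(4,110,30),(20,255,255)); o[:270]=0
k=cv2.convexHull(max(cv2.findContours(o,0,1)[0],key=cv2.contourArea))[:,0].astype(float)
P=np.array([onplane(S,*a,(0,0,20)) for a in k if a[1]<302]); print("side base",circ(P))
```

```text
t 5.35 at [557.25 321.71 233.35] shift [   4.75  -23.71 -105.35] turn [ 0.02  -0.011  0.008] rows 2.5920707680328086 0.1932754387989443 F [ 0.657 -0.825 -2.418] g 0.435413811106464
side base (array([488.69 , 303.564,  46.051]), np.float64(0.2811421429447724))
```

>>> play_rows(plan=[[1, -7, -20, 0.02, -0.011, 0.008, -1], [1, -7, -26, 0, 0, 0, -1], [1, -6, -26, 0, 0, 0, -1], [1, -4, -20, 0, 0, 0, -1], [1, 0, -13, 0, 0, 0, -1]])

```text
time_s: 5.82
eef_pos: [563.1, 290.8, 129.1]
ee_rot: [0.004, 0.101, 0.995, 0.001]
force: [-0.4, 0.4, -3.1]
grip_width: 0.435
```

Run:
```python
from h import *
togo([562,298,128],[0,0,-1],[.2,1,0])
c=optics.capture("wrist"); cv2.imwrite("pics/w6.png",c["img"]); stand(c,90)
import pickle; pickle.dump((c,tool()[1],tool()[2].as_matrix()),open("w6.pkl","wb"))
```

```text
t 5.8167 at [563.119 290.814 129.108] shift [-1.119  7.186 -1.108] turn [-0.001  0.008  0.005] rows 0.17640739470574396 0.07627779910050314 F [-0.385  0.367 -3.074] g 0.43461682017020287
base (array([489.592, 300.326,  47.362]), np.float64(0.08726491599027349)) [239.52  44.48]
```

View pics/w6.png

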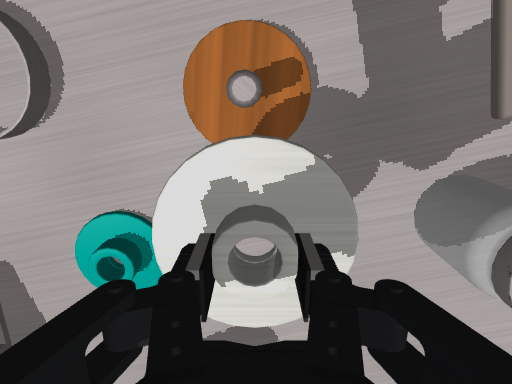

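Run:
```python
from h import *
import pickle; c,p,r=pickle.load(open("w6.pkl","rb"))
tip=onplane(c,244,88,(0,0,92)); pl=p+r@np.array([1.85,2.72,6.2])
print(tip,onplane(c,244,88,(0,0,88)),pl,"move",tip-pl)
togo([563.119+(tip-pl)[0],290.8+(tip-pl)[1],118],[0,0,-1],[.2,1,0])
```

```text
[489.297 300.502  92.   ] [489.195 300.406  88.   ] [561.061 293.544 120.408] move [-71.764   6.958 -28.408]
t 5.8667 at [562.299 290.508 126.614] shift [-70.944   7.249  -8.614] turn [0.    0.004 0.005] rows 1.7225826122759103 0.05301378897200541 F [ 0.481 -0.923 -5.21 ] g 0.43427467220957466
```

>>> play_rows(plan=[[-25, 2.5, -1, 0, 0.004, 0.005, -1], [-25, 2.5, 0, 0, 0, 0, -1], [-15, 1.5, 0, 0, 0, 0, -1], [-6, 1, 0, 0, 0, 0, -1], [0, 0, 0, 0, 0, 0, -1]])

```text
time_s: 6.28
eef_pos: [489.1, 293.1, 126.5]
ee_rot: [-0.0, 0.102, 0.995, -0.001]
force: [1.0, -0.8, -2.1]
grip_width: 0.432
```

Run:
```python
from h import *
togo([491.3,297.8,108],[0,0,-1],[.2,1,0])
c=optics.capture("wrist"); cv2.imwrite("pics/w7.png",c["img"][190:300,190:320])
cv2.imwrite("pics/w7.png",cv2.resize(c["img"][190:310,180:330],None,fx=4,fy=4))
```

```text
t 6.2833 at [489.111 293.123 126.455] shift [  2.189   4.677 -18.455] turn [ 0.002 -0.001  0.007] rows 0.45957340576098465 0.05517146571227171 F [ 1.029 -0.797 -2.123] g 0.4317255157459167
```

View pics/w7.png

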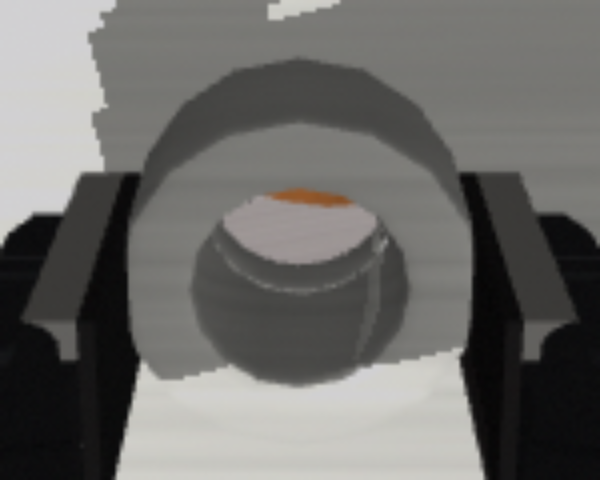

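Through the bore I can only see the base rim, not the tip, so I'll go by the measured offset and watch the force. Eight pictures viewed so far.

>>> play_rows(plan=[[2.2, 4.7, -4, 0.002, -0.001, 0.007, -1], [0, 1, -5, 0, 0, 0, -1], [0, 0, 0, 0, 0, 0, -1]])

```text
time_s: 6.58
eef_pos: [495.1, 298.7, 117.9]
ee_rot: [0.002, 0.099, 0.995, 0.001]
force: [-0.1, -1.3, -2.1]
grip_width: 0.437
```

Run:
```python
from h import *
togo([491.3,297.8,102],[0,0,-1],[.2,1,0])
```

```text
t 6.5833 at [495.055 298.694 117.921] shift [ -3.755  -0.894 -15.921] turn [-0.002  0.004  0.001] rows 0.39287114882925683 0.038089980954895714 F [-0.073 -1.331 -2.124] g 0.43749500633133787
```

>>> play_rows(plan=[[-3, -0.8, -4, 0, 0.003, 0, -1], [0, 0, -4, 0, 0, 0, -1]])

```text
time_s: 6.75
eef_pos: [493.0, 297.8, 109.4]
ee_rot: [0.001, 0.099, 0.995, 0.001]
force: [0.4, -0.4, -2.0]
grip_width: 0.439
```

Run:
```python
from h import *
togo([491.3,297.8,102],[0,0,-1],[.2,1,0])
```

```text
t 6.75 at [492.99  297.838 109.391] shift [-1.69  -0.038 -7.391] turn [-0.002  0.002  0.001] rows 0.18182700373457555 0.02420741496930388 F [ 0.439 -0.411 -2.015] g 0.43922556357537
```

>>> play_rows(plan=[[-1.7, 0, -1, 0, 0.002, 0, -1], [0, 0, -3, 0, 0, 0, -1], [0, 0, -2, 0, 0, 0, -1]])

```text
time_s: 7.0
eef_pos: [491.0, 297.5, 101.6]
ee_rot: [-0.001, 0.099, 0.995, 0.001]
force: [0.0, 0.1, -2.1]
grip_width: 0.435
```

>>> play_rows(plan=[[0, 0, -3, 0, 0, 0, -1], [0, 0, -3, 0, 0, 0, -1]])

```text
time_s: 7.17
eef_pos: [491.3, 298.4, 96.0]
ee_rot: [-0.0, 0.099, 0.995, 0.002]
force: [-0.4, 1.6, -2.2]
grip_width: 0.437
```

The plate is threaded 10 mm past the tip with no force. I'll lower it further.

>>> play_rows(plan=[[0, -0.3, -7, 0, 0, 0, -1], [0, 0, -8, 0, 0, 0, -1], [0, 0, -8, 0, 0, 0, -1]])

```text
time_s: 7.42
eef_pos: [491.3, 298.6, 72.0]
ee_rot: [0.0, 0.099, 0.995, 0.002]
force: [-1.4, 2.3, -1.2]
grip_width: 0.437
```

Run:
```python
from h import *
togo([491.2,297.9,34],[0,0,-1],[.2,1,0])
```

```text
t 7.4167 at [491.276 298.64   72.013] shift [ -0.076  -0.74  -38.013] turn [-0.005  0.001  0.002] rows 0.9117515746055974 0.03916865197961138 F [-1.365  2.329 -1.205] g 0.4372351087548227
```

>>> play_rows(plan=[[-0.3, 0.5, -7, -0.003, 0.001, 0.001, -1], [0, 0.3, -8, 0, 0, 0, -1], [0, 0, -8, 0, 0, 0, -1], [0, 0, -6, 0, 0, 0, -1]])

```text
time_s: 7.75
eef_pos: [490.4, 298.5, 37.9]
ee_rot: [-0.001, 0.099, 0.995, -0.001]
force: [0.4, 0.5, -1.1]
grip_width: 0.437
```

>>> play_rows(plan=[[0, 0, -3, 0, 0, 0, -1], [0, 0, -3, 0, 0, 0, -1]])

```text
time_s: 7.92
eef_pos: [490.3, 298.6, 32.5]
ee_rot: [-0.002, 0.099, 0.995, -0.001]
force: [-20.3, -8.4, 56.2]
grip_width: 0.437
```

>>> play_rows(plan=[[0.3, 0, 1.5, 0, 0, 0, -1], [0, 0, 0, 0, 0, 0, 0.2], [0, 0, 0, 0, 0, 0, 0.5], [0, 0, 0, 0, 0, 0, 0.5]])

```text
time_s: 8.25
eef_pos: [491.8, 298.6, 35.6]
ee_rot: [-0.0, 0.098, 0.995, -0.0]
force: [0.3, -0.2, -0.3]
grip_width: 0.746
```

>>> play_rows(plan=[[0, 0, 10, 0, 0, 0, 0.6], [0, 0, 25, 0, 0, 0, 0.6], [0, 0, 35, 0, 0, 0, 0.6], [0, 0, 40, 0, 0, 0, 0.6], [0, 0, 40, 0, 0, 0, 0.8]])

```text
time_s: 8.67
eef_pos: [487.0, 296.4, 184.4]
ee_rot: [-0.008, 0.099, 0.995, -0.004]
force: [0.5, 0.3, 0.1]
grip_width: 0.898
```

Run:
```python
from h import *
x,y,n=frame(); R0=np.array([622.9,-37.3,60.6]); togo(R0+100*n,-n,y)
S=optics.capture("side"); cv2.imwrite("pics/s2.png",cv2.resize(S["img"][230:350,180:330],None,fx=4,fy=4))
```

```text
t 8.6667 at [486.954 296.355 184.405] shift [  84.637 -323.521  -38.505] turn [-0.1   -0.556  0.005] rows 8.07238244009399 4.51910987986107 F [0.471 0.308 0.138] g 0.8977568069858549
```

View pics/s2.png

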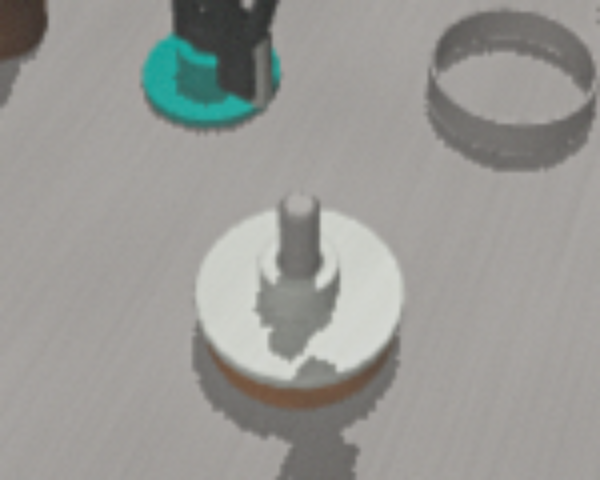

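The large plate sits flat on the base, with the spindle through its hub. Next is the medium plate.

>>> play_rows(plan=[[4, -30, 4, 0, 0, 0, 1], [8, -38, 2, -0.01, -0.062, 0, 1], [8, -38, 0, -0.01, -0.062, 0, 1], [8, -38, 0, -0.01, -0.062, 0, 1], [8, -38, 0, -0.011, -0.062, 0, 1]])

```text
time_s: 9.13
eef_pos: [528.4, 114.8, 208.2]
ee_rot: [0.136, 0.093, 0.986, -0.008]
force: [1.1, 0.4, -0.2]
grip_width: 1.0
```

>>> play_rows(plan=[[9, -38, 0, -0.011, -0.062, 0, 1], [9, -37, -6, -0.011, -0.062, 0, 1], [9, -30, -8, -0.011, -0.062, 0, 1], [7, -18, -10, -0.011, -0.062, 0, 1], [4, -8, -8, -0.01, -0.06, 0, 1]])

```text
time_s: 9.55
eef_pos: [568.5, -28.7, 182.6]
ee_rot: [0.301, 0.092, 0.949, -0.026]
force: [0.7, -0.3, -0.1]
grip_width: 0.999
```

Run:
```python
from h import *
x,y,n=frame(); R0=np.array([622.9,-37.3,60.6]); togo(R0+60*n,-n,y)
c=optics.capture("wrist"); 
for e in plates(c,R0-8*n,YAW,amin=3000)[0]: print(*e)
```

```text
t 9.55 at [568.502 -28.697 182.626] shift [ 23.613  -2.523 -70.846] turn [ 0.006  0.065 -0.005] rows 1.7918513335708472 0.5201305954769876 F [ 0.696 -0.287 -0.075] g 0.9986186237339245
(127.42366790771484, 150.59365844726562) [ 601.977 -144.039   60.696] (62.76424789428711, 65.23746490478516)
(257.6842956542969, 149.52976989746094) [623.463 -35.428  60.716] (82.79767608642578, 83.2415771484375)
```

>>> play_rows(plan=[[5, -2, -15, 0.003, 0.033, -0.003, 1], [7, -1, -20, 0.003, 0.032, -0.002, 1], [8, 0, -22, 0, 0, 0, 1], [4, 0, -10, 0, 0, 0, 1]])

```text
time_s: 9.93
eef_pos: [591.6, -31.9, 114.5]
ee_rot: [0.268, 0.095, 0.958, -0.026]
force: [0.7, -0.6, 0.0]
grip_width: 0.999
```

Run:
```python
from h import *
x,y,n=frame(); R0=np.array([623.2,-36.8,60.6]); togo(R0+9*n,-n,y)
c=optics.capture("wrist"); 
for e in plates(c,R0-8*n,YAW,amin=3000)[0]: print(*e)
```

```text
t 9.9333 at [591.618 -31.893 114.461] shift [ 26.964  -3.995 -46.184] turn [-0.001 -0.004  0.003] rows 1.286043598377374 0.039722329698482814 F [ 0.693 -0.587  0.039] g 0.9990081974661068
(91.43927001953125, 204.10086059570312) [ 602.251 -145.332   60.893] (62.09941101074219, 70.78526306152344)
(258.4112548828125, 201.55381774902344) [623.362 -35.358  60.526] (82.5571060180664, 83.40435028076172)
```

>>> play_rows(plan=[[5, -1, -10, 0, -0.003, 0.002, 1], [8, -1, -13, 0, 0, 0, 1], [7, -1, -12, 0, 0, 0, 1], [5, -1, -8, 0, 0, 0, 1]])

```text
time_s: 10.32
eef_pos: [618.6, -33.9, 74.0]
ee_rot: [0.271, 0.093, 0.958, -0.025]
force: [-0.4, -0.4, -1.1]
grip_width: 1.003
```

Run:
```python
from h import *
x,y,n=frame(); R0=np.array([623.2,-36.8,60.6]); togo(R0+9*n,-n,y)
```

```text
t 10.3167 at [618.613 -33.917  73.988] shift [-0.031 -1.971 -5.711] turn [-0.001  0.001 -0.002] rows 0.14488482417694434 0.023257989389349653 F [-0.442 -0.421 -1.099] g 1.0026011388932374
```

>>> play_rows(plan=[[0, -2, -5, 0, 0.001, -0.002, 1], [0, 0, 0, 0, 0, 0, 0], [0, 0, 0, 0, 0, 0, -1], [0, 0, 0, 0, 0, 0, -1], [0, 0, 0, 0, 0, 0, -1]])

```text
time_s: 10.73
eef_pos: [619.0, -35.2, 70.9]
ee_rot: [0.27, 0.093, 0.958, -0.025]
force: [-15.0, 2.2, 18.0]
grip_width: 0.455
```

>>> play_rows(plan=[[0, 0, 0, 0, 0, 0, -1], [0, 0, 0, 0, 0, 0, -1], [0, 0, 0, 0, 0, 0, -1]])

```text
time_s: 10.98
eef_pos: [618.2, -35.0, 72.1]
ee_rot: [0.27, 0.093, 0.958, -0.025]
force: [0.1, 0.2, -1.7]
grip_width: 0.425
```

```bash
cat >> h.py <<'E'
def inhand(c,rad,cy=231,r0=45,gray=None):
    "disc rim (against the board) in the tool frame for several depths; radius must fit"
    t=camtool(c); hv=cv2.cvtColor(c["img"],cv2.COLOR_BGR2HSV); o=cv2.inRange(hv,(4,110,30),(20,255,255)); pts=[]
    for th in np.radians(np.r_[-165:-14:3]):
        for rr in np.arange(r0,125,.5):
            u,v=255+rr*np.cos(th),cy+rr*np.sin(th)
            if o[int(round(v)),int(round(u))]: pts.append((u-.5*np.cos(th),v-.5*np.sin(th))); break
    pts=np.array(pts); print(len(pts))
    for z in(0,3,6,9): print(z,circ(np.array([onplane(t,*q,(0,0,z)) for q in pts])))
E
python3 - <<'E'
from h import *
x,y,n=frame(); R0=np.array([623.2,-36.8,60.6]); togo(R0+6*n,-n,y)
c=optics.capture("wrist"); cv2.imwrite("pics/w8.png",c["img"]); inhand(c,42)
for e in plates(c,R0-8*n,YAW,amin=3000)[0]: print(*e)
E
```

```text
t 10.9833 at [618.21  -34.961  72.056] shift [ 1.911 -1.231 -6.338] turn [-0.002  0.    -0.002] rows 0.16147321041708768 0.020912929262996836 F [ 0.108  0.151 -1.691] g 0.4247518300644957
51
0 (array([ 8.399,  0.161, 37.375]), np.float64(0.16923739094958004))
3 (array([ 7.112,  0.16 , 38.162]), np.float64(0.17280480712091092))
6 (array([ 5.825,  0.159, 38.949]), np.float64(0.17637232076377582))
9 (array([ 4.538,  0.159, 39.736]), np.float64(0.17993993286827265))
(34.641204833984375, 233.51344299316406) [ 602.471 -148.453   61.396] (63.662906646728516, 79.5442886352539)
(188.81326293945312, 245.4462127685547) [620.57  -82.718  64.474] (99.62629699707031, 217.91195678710938)
```

Run:
```python
from h import *
c=optics.capture("wrist"); t=camtool(c)
hv=cv2.cvtColor(c["img"],cv2.COLOR_BGR2HSV); o=cv2.inRange(hv,(4,110,30),(20,255,255))
for th in range(-170,-9,20):
    a=np.radians(th); print(th,"".join("#" if o[int(231+r*np.sin(a)),int(255+r*np.cos(a))] else "." for r in range(40,112,2)))
for th in(70,90,110):
    a=np.radians(th); print(th,"".join("#" if o[int(231+r*np.sin(a)),int(255+r*np.cos(a))] else "." for r in range(40,112,2)))
for z in(0,5,8,10):print(z,[proj(t,(R_*np.cos(b),R_*np.sin(b),z)).round(0) for R_,b in((42,0),(42,np.pi/2),(42,np.pi),(42,-np.pi/2))])
```

```text
-170 .....................###############
-150 ....................################
-130 ....................################
-110 ...................#################
-90 ....................##############..
-70 ...................#################
-50 ....................################
-30 ....................################
-10 .....................###############
70 .................##############.....
90 .................##########.........
110 .................##############.....
0 [array([254., 162.]), array([341., 247.]), array([254., 321.]), array([167., 247.])]
5 [array([254., 160.]), array([338., 243.]), array([254., 315.]), array([170., 243.])]
8 [array([254., 159.]), array([337., 240.]), array([254., 311.]), array([171., 240.])]
10 [array([254., 158.]), array([336., 239.]), array([254., 309.]), array([172., 239.])]
```

```bash
cat >> h.py <<'E'
def rim(img,t,r0,zs):
    hv=cv2.cvtColor(img,cv2.COLOR_BGR2HSV); o=cv2.inRange(hv,(4,110,30),(20,255,255)); pts=[]
    for th in np.radians(np.r_[-160:-19:4,66:115:3]):
        for rr in np.arange(r0,125,.5):
            u,v=255+rr*np.cos(th),231+rr*np.sin(th)
            if o[int(round(v)),int(round(u))]: pts.append((u-.5*np.cos(th),v-.5*np.sin(th))); break
    for z in zs: print(z,*circ(np.array([onplane(t,*q,(0,0,z)) for q in pts])))
E
python3 - <<'E'
from h import *
c=optics.capture("wrist"); t=camtool(c); np.save("t.npy",t["world_to_cam"])
rim(cv2.imread("pics/w4.png"),t,68,(4,6,8)); rim(c["img"],t,60,(4,6,8,10))
E
```

```text
4 [ 2.389  0.244 51.101] 0.22925004425881643
6 [ 1.471  0.244 51.8  ] 0.23239453994161635
8 [ 0.554  0.245 52.498] 0.23553958660030797
4 [ 5.564  0.107 39.33 ] 0.2832126240561602
6 [ 4.69   0.105 39.868] 0.2870902557904431
8 [ 3.816  0.103 40.405] 0.2909682556278299
10 [ 2.943  0.102 40.943] 0.2948466235125059
```

>>> play_rows(plan=[[-5, 1, 8.5, 0, 0, 0, -1], [-7, 1.4, 12, 0, 0, 0, -1], [-8, 1.6, 14, 0, 0, 0, -1], [-10, 2, 17, 0, 0, 0, -1], [-12, 2, 24, 0, 0, 0, -1]])

```text
time_s: 11.55
eef_pos: [573.5, -26.8, 145.2]
ee_rot: [0.266, 0.094, 0.959, -0.025]
force: [-0.3, -0.0, -1.5]
grip_width: 0.422
```

Run:
```python
from h import *
togo([491,298.6,200],[0,0,-1],[.2,1,0])
```

```text
t 11.55 at [573.534 -26.779 145.184] shift [-82.534 325.379  54.816] turn [ 0.103  0.531 -0.003] rows 8.15659559006966 4.330993964543362 F [-0.274 -0.048 -1.538] g 0.4218334870394439
```

>>> play_rows(plan=[[-6, 25, 20, 0, 0, 0, -1], [-8, 36, 16, 0.01, 0.053, 0, -1], [-9, 38, 10, 0.01, 0.053, 0, -1], [-9, 38, 4, 0.01, 0.053, 0, -1], [-9, 38, 0, 0.01, 0.053, 0, -1]])

```text
time_s: 11.97
eef_pos: [528.0, 147.8, 203.6]
ee_rot: [0.161, 0.102, 0.981, -0.019]
force: [1.3, -0.3, -2.4]
grip_width: 0.423
```

>>> play_rows(plan=[[-9, 38, 0, 0.01, 0.053, 0, -1], [-9, 38, 0, 0.01, 0.053, 0, -1], [-9, 34, 0, 0.01, 0.053, 0, -1], [-7, 20, 0, 0.01, 0.053, 0, -1], [-3, 8, 0, 0.01, 0.053, 0, -1]])

```text
time_s: 12.38
eef_pos: [484.6, 297.9, 206.5]
ee_rot: [0.022, 0.1, 0.995, -0.007]
force: [0.5, -0.0, -1.5]
grip_width: 0.428
```

Run:
```python
from h import *
togo([491.5,298.6,125],[0,0,-1],[.2,1,0])
```

```text
t 12.3833 at [484.63  297.928 206.536] shift [  6.87    0.672 -81.536] turn [0.018 0.043 0.002] rows 1.9623004275960703 0.37093188563481616 F [ 0.53  -0.032 -1.542] g 0.42776461154041834
```

>>> play_rows(plan=[[2, 0, -15, 0.01, 0.03, 0.002, -1], [2, 0.5, -20, 0.008, 0.013, 0, -1], [2, 0, -20, 0, 0, 0, -1], [0, 0, -12, 0, 0, 0, -1], [0, 0, 0, 0, 0, 0, -1]])

```text
time_s: 12.8
eef_pos: [489.9, 301.8, 138.0]
ee_rot: [-0.001, 0.097, 0.995, 0.001]
force: [0.3, 0.3, -3.2]
grip_width: 0.424
```

Run:
```python
from h import *
togo([491.5,298.6,116],[0,0,-1],[.2,1,0])
```

```text
t 12.8 at [489.905 301.801 137.953] shift [  1.595  -3.201 -21.953] turn [-0.003 -0.003 -0.004] rows 0.5333960841791302 0.04394059634366998 F [ 0.345  0.27  -3.223] g 0.424084890832595
```

>>> play_rows(plan=[[1.2, -2.8, -8, -0.003, -0.003, -0.004, -1], [0, 0, -8, 0, 0, 0, -1], [0, 0, 0, 0, 0, 0, -1]])

```text
time_s: 13.05
eef_pos: [491.3, 298.7, 121.9]
ee_rot: [0.001, 0.099, 0.995, -0.0]
force: [0.1, 0.3, -3.4]
grip_width: 0.418
```

Run:
```python
from h import *
togo([491.5,298.6,104],[0,0,-1],[.2,1,0])
```

```text
t 13.05 at [491.301 298.697 121.923] shift [  0.199  -0.097 -17.923] turn [0.001 0.002 0.   ] rows 0.4298316933035301 0.015758702356191884 F [ 0.054  0.275 -3.428] g 0.4183849072013754
```

>>> play_rows(plan=[[0, 0, -4, 0, 0, 0, -1], [0, 0, -4, 0, 0, 0, -1], [0, 0, -3, 0, 0, 0, -1]])

```text
time_s: 13.3
eef_pos: [492.1, 298.9, 111.9]
ee_rot: [0.002, 0.099, 0.995, 0.001]
force: [-0.8, 0.1, -3.0]
grip_width: 0.422
```

>>> play_rows(plan=[[0, 0, -3, 0, 0, 0, -1], [0, 0, -3, 0, 0, 0, -1]])

```text
time_s: 13.47
eef_pos: [492.2, 299.1, 105.8]
ee_rot: [0.003, 0.099, 0.995, 0.001]
force: [-1.5, 1.7, -0.8]
grip_width: 0.425
```

>>> play_rows(plan=[[-0.7, 0.3, -3, 0, 0, 0, -1], [-0.2, 0, -7, 0, 0, 0, -1], [0, 0, -7, 0, 0, 0, -1]])

```text
time_s: 13.72
eef_pos: [491.6, 299.7, 88.3]
ee_rot: [0.004, 0.099, 0.995, 0.001]
force: [0.0, -0.5, -2.7]
grip_width: 0.422
```

>>> play_rows(plan=[[0, 0, -5, 0, 0, 0, -1], [0, 0, -3, 0, 0, 0, -1]])

```text
time_s: 13.88
eef_pos: [491.2, 299.5, 78.2]
ee_rot: [0.003, 0.099, 0.995, 0.001]
force: [0.0, 0.4, -1.4]
grip_width: 0.427
```

>>> play_rows(plan=[[0, 0, -3, 0, 0, 0, -1], [0, 0, -2.5, 0, 0, 0, -1]])

```text
time_s: 14.05
eef_pos: [491.0, 299.4, 71.6]
ee_rot: [0.003, 0.099, 0.995, 0.001]
force: [-0.6, -0.2, -2.8]
grip_width: 0.421
```

>>> play_rows(plan=[[0, 0, -2, 0, 0, 0, -1], [0, 0, -1.5, 0, 0, 0, -1]])

```text
time_s: 14.22
eef_pos: [491.3, 299.3, 69.9]
ee_rot: [0.003, 0.099, 0.995, 0.001]
force: [-10.4, -3.8, 22.0]
grip_width: 0.424
```

Contact came at z ≈ 70, as predicted. I'll release and retreat.

>>> play_rows(plan=[[0, 0, 0.3, 0, 0, 0, -1], [0, 0, 0, 0, 0, 0, 0.2], [0, 0, 0, 0, 0, 0, 0.5], [0, 0, 0, 0, 0, 0, 0.5]])

```text
time_s: 14.55
eef_pos: [492.2, 299.7, 71.8]
ee_rot: [0.004, 0.099, 0.995, 0.001]
force: [0.3, 0.8, -0.2]
grip_width: 0.749
```

>>> play_rows(plan=[[0, 0, 10, 0, 0, 0, 0.6], [0, 0, 25, 0, 0, 0, 0.6], [0, 0, 35, 0, 0, 0, 0.6], [0, 0, 40, 0, 0, 0, 0.8]])

```text
time_s: 14.88
eef_pos: [488.3, 298.1, 179.1]
ee_rot: [-0.003, 0.099, 0.995, -0.002]
force: [0.9, -0.2, -0.7]
grip_width: 0.897
```

Run:
```python
from h import *
x,y,n=frame(); R0=np.array([602.2,-146,60.5]); togo(R0+80*n,-n,y)
S=optics.capture("side"); cv2.imwrite("pics/s3.png",cv2.resize(S["img"][230:350,180:330],None,fx=4,fy=4))
```

```text
t 14.8833 at [488.324 298.059 179.097] shift [  72.829 -435.952  -50.357] turn [-0.104 -0.545  0.004] rows 10.667933572729158 4.43794227828949 F [ 0.908 -0.191 -0.715] g 0.8969424614333167
```

View pics/s3.png

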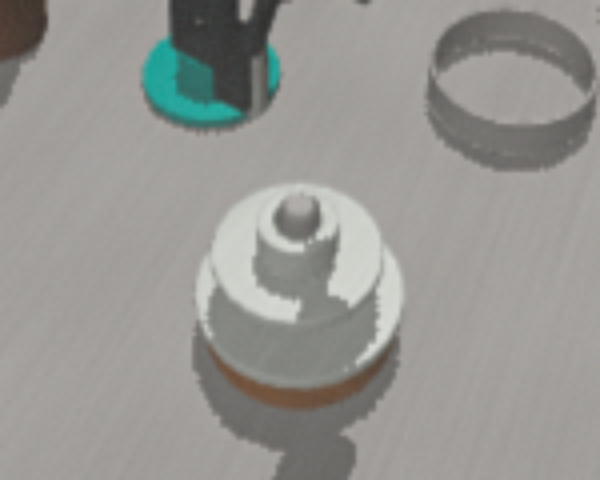

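The medium plate is home and flat, with only the spindle tip showing above its hub. Now the small plate.

>>> play_rows(plan=[[3, -28, 6, 0, 0, 0, 1], [6, -38, 4, 0, 0, 0, 1], [7, -40, 0, -0.01, -0.06, 0, 1], [7, -40, 0, -0.01, -0.06, 0, 1], [7, -40, 0, -0.012, -0.06, 0, 1]])

```text
time_s: 15.35
eef_pos: [523.8, 113.4, 207.6]
ee_rot: [0.105, 0.093, 0.99, -0.004]
force: [2.1, -0.9, 0.5]
grip_width: 1.0
```

>>> play_rows(plan=[[8, -40, 0, -0.012, -0.06, 0, 1], [8, -40, 0, -0.012, -0.06, 0, 1], [8, -40, -4, -0.012, -0.06, 0, 1], [8, -40, -6, -0.012, -0.06, 0, 1], [7, -36, -8, -0.012, -0.06, 0, 1]])

```text
time_s: 15.77
eef_pos: [563.5, -88.8, 197.3]
ee_rot: [0.269, 0.089, 0.959, -0.025]
force: [1.3, 0.1, -0.0]
grip_width: 1.0
```

>>> play_rows(plan=[[4, -24, -10, -0.012, -0.06, 0, 1], [2, -10, -8, 0, 0, 0, 1], [0, 0, 0, 0, 0, 0, 1]])

```text
time_s: 16.02
eef_pos: [568.6, -131.9, 179.4]
ee_rot: [0.301, 0.092, 0.949, -0.032]
force: [0.9, -0.4, 0.5]
grip_width: 1.003
```

Run:
```python
from h import *
x,y,n=frame(); R0=np.array([602.2,-146,60.5]); togo(R0+60*n,-n,y)
c=optics.capture("wrist"); 
for e in plates(c,R0-8*n,YAW,amin=2000)[0]: print(*e)
```

```text
t 16.0167 at [ 568.56  -131.905  179.449] shift [  2.854  -8.015 -67.769] turn [ 0.018  0.063 -0.001] rows 1.6379095380067603 0.5273392819349642 F [ 0.916 -0.394  0.464] g 1.0032893819694821
(246.825439453125, 135.06874084472656) [ 602.227 -145.245   60.426] (62.92457580566406, 63.39781951904297)
```

>>> play_rows(plan=[[0, -3, -15, 0.009, 0.032, 0, 1], [0, -3, -18, 0.009, 0.031, 0, 1], [1, -2, -20, 0, 0, 0, 1], [1, 0, -12, 0, 0, 0, 1]])

```text
time_s: 16.4
eef_pos: [573.5, -136.3, 120.4]
ee_rot: [0.274, 0.09, 0.957, -0.027]
force: [-0.4, 1.0, 0.1]
grip_width: 1.005
```

Run:
```python
from h import *
x,y,n=frame(); R0=np.array([602.2,-146,60.5]); togo(R0+9*n,-n,y)
c=optics.capture("wrist"); 
for e in plates(c,R0-8*n,YAW,amin=2000)[0]: print(*e)
```

```text
t 16.4 at [ 573.496 -136.327  120.408] shift [ 24.086  -8.761 -52.231] turn [ 0.003  0.007 -0.006] rows 1.3952171767885888 0.076674483091915 F [-0.356  1.007  0.129] g 1.0052798473188393
(249.3083038330078, 192.54299926757812) [ 601.867 -145.236   60.209] (62.8389892578125, 63.86715316772461)
```

>>> play_rows(plan=[[4, -5, -10, 0.003, 0.007, -0.006, 1], [7, -3, -14, 0, 0, 0, 1], [6, -1, -13, 0, 0, 0, 1], [4, 0, -9, 0, 0, 0, 1], [0, 0, 0, 0, 0, 0, 1]])

```text
time_s: 16.87
eef_pos: [598.0, -139.7, 76.9]
ee_rot: [0.272, 0.09, 0.958, -0.025]
force: [-0.9, 1.1, -0.5]
grip_width: 0.996
```

Run:
```python
from h import *
x,y,n=frame(); R0=np.array([602,-146,60.4]); togo(R0+9*n,-n,y)
```

```text
t 16.8667 at [ 598.016 -139.723   76.939] shift [-0.634 -5.365 -8.862] turn [-0.     0.003 -0.008] rows 0.24889348887596927 0.07147595400968262 F [-0.89   1.071 -0.538] g 0.9960124739664378
```

>>> play_rows(plan=[[-0.3, -4, -2, 0, 0.003, -0.008, 1], [-0.3, -2, -6, 0, 0, 0, 1], [0, 0, 0, 0, 0, 0, 1]])

```text
time_s: 17.12
eef_pos: [598.4, -144.6, 71.5]
ee_rot: [0.271, 0.092, 0.958, -0.026]
force: [-0.1, -0.1, 0.2]
grip_width: 1.002
```

Run:
```python
from h import *
x,y,n=frame(); R0=np.array([602,-146,60.4]); togo(R0+9*n,-n,y)
```

```text
t 17.1167 at [ 598.442 -144.639   71.532] shift [-1.06  -0.449 -3.455] turn [ 0.001  0.002 -0.002] rows 0.08734100476006494 0.026586908270482004 F [-0.143 -0.054  0.24 ] g 1.0018765389507807
```

>>> play_rows(plan=[[-0.5, -0.4, -1.2, 0, 0.002, -0.002, 0], [0, 0, 0, 0, 0, 0, -1], [0, 0, 0, 0, 0, 0, -1], [0, 0, 0, 0, 0, 0, -1], [0, 0, 0, 0, 0, 0, -1]])

```text
time_s: 17.53
eef_pos: [598.1, -145.0, 73.9]
ee_rot: [0.272, 0.093, 0.957, -0.027]
force: [-6.7, -0.7, 4.1]
grip_width: 0.42
```

>>> play_rows(plan=[[0, 0, 0, 0, 0, 0, -1], [0, 0, 0, 0, 0, 0, -1], [0, 0, 0, 0, 0, 0, -1]])

```text
time_s: 17.78
eef_pos: [597.8, -144.8, 74.3]
ee_rot: [0.272, 0.093, 0.958, -0.027]
force: [0.7, -0.6, -0.6]
grip_width: 0.417
```

Run:
```python
from h import *
x,y,n=frame(); R0=np.array([602,-146,60.4]); togo(R0,-n,y); s,p,r=tool(); print("n of TCP",8+(p-R0)@n,"plate offset in tool",r.inv().apply(R0-p))
c=optics.capture("wrist"); cv2.imwrite("pics/w9.png",c["img"]); t=camtool(c)
rim(c["img"],t,45,(4,8,12,14))
```

```text
t 17.7833 at [ 597.762 -144.85    74.314] shift [  4.238  -1.15  -13.914] turn [ 0.002  0.003 -0.001] rows 0.3498958359097199 0.026232648618172417 F [ 0.743 -0.633 -0.572] g 0.41689562536657604
n of TCP 22.15987239784462 plate offset in tool [ 3.58  -0.29  14.142]
4 [ 7.491  0.23  30.437] 0.4411283453621472
8 [ 5.797  0.231 31.269] 0.45325560195579295
12 [ 4.103  0.232 32.102] 0.46538441496432853
14 [ 3.256  0.233 32.518] 0.47144933702884384
```

View pics/w9.png

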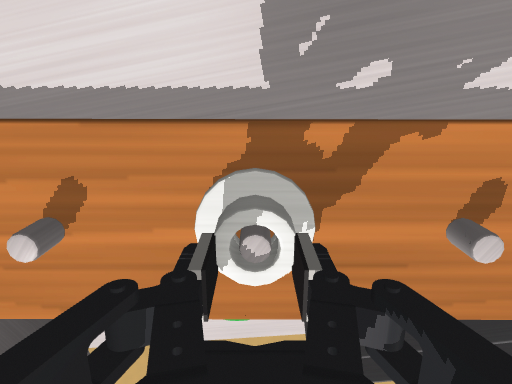

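The jaws hold the small plate's hub, centred at (255,245); the other two pegs are empty. Pull off and carry.

>>> play_rows(plan=[[-5, 1, 8.5, 0, 0, 0, -1], [-7, 1.4, 12, 0, 0, 0, -1], [-8, 1.6, 14, 0, 0, 0, -1], [-10, 2, 17, 0, 0, 0, -1], [-12, 2, 24, 0, 0, 0, -1]])

```text
time_s: 18.25
eef_pos: [552.7, -135.8, 149.1]
ee_rot: [0.268, 0.094, 0.958, -0.026]
force: [0.1, 1.0, -0.9]
grip_width: 0.419
```

>>> play_rows(plan=[[-4, 25, 20, 0, 0, 0, -1], [-4, 36, 16, 0, 0, 0, -1], [-4, 38, 10, 0.01, 0.053, 0, -1], [-5, 40, 4, 0.01, 0.053, 0, -1], [-5, 40, 0, 0.01, 0.053, 0, -1]])

```text
time_s: 18.67
eef_pos: [525.8, 40.9, 208.9]
ee_rot: [0.192, 0.103, 0.976, -0.025]
force: [1.1, -0.9, -1.8]
grip_width: 0.417
```

>>> play_rows(plan=[[-5, 40, 0, 0.01, 0.053, 0, -1], [-5, 40, 0, 0.01, 0.053, 0, -1], [-5, 40, 0, 0.01, 0.053, 0, -1], [-5, 40, 0, 0.01, 0.053, 0, -1], [-5, 38, 0, 0.01, 0.053, 0, -1]])

```text
time_s: 19.08
eef_pos: [495.5, 246.4, 214.6]
ee_rot: [0.056, 0.105, 0.993, -0.017]
force: [1.1, -1.1, -1.1]
grip_width: 0.421
```

Run:
```python
from h import *
togo([492.8,299.1,140],[0,0,-1],[.2,1,0])
```

```text
t 19.0833 at [495.501 246.376 214.621] shift [ -2.701  52.724 -74.621] turn [0.045 0.108 0.013] rows 2.1920321826689473 0.9424775415599236 F [ 1.101 -1.14  -1.126] g 0.4212722865377439
```

>>> play_rows(plan=[[-1, 26, -4, 0.02, 0.05, 0.006, -1], [-1, 16, -15, 0.015, 0.045, 0.006, -1], [0, 4, -20, 0.01, 0.013, 0, -1], [0, 0, -16, 0, 0, 0, -1], [0, 0, -6, 0, 0, 0, -1]])

```text
time_s: 19.5
eef_pos: [490.8, 301.9, 155.7]
ee_rot: [-0.001, 0.096, 0.995, 0.001]
force: [-0.6, -0.6, -1.4]
grip_width: 0.421
```

Run:
```python
from h import *
togo([492.8,299.1,124],[0,0,-1],[.2,1,0])
```

```text
t 19.5 at [490.758 301.87  155.675] shift [  2.042  -2.77  -31.675] turn [-0.002 -0.002 -0.006] rows 0.7640681277646587 0.05357315349122359 F [-0.591 -0.579 -1.354] g 0.42139961499778117
```

>>> play_rows(plan=[[1.7, -2.4, -12, -0.002, -0.002, -0.006, -1], [0.2, 0, -12, 0, 0, 0, -1], [0, 0, -6, 0, 0, 0, -1], [0, 0, 0, 0, 0, 0, -1]])

```text
time_s: 19.83
eef_pos: [491.9, 298.1, 125.7]
ee_rot: [0.001, 0.099, 0.995, -0.001]
force: [-0.7, -0.6, -1.3]
grip_width: 0.417
```

Run:
```python
from h import *
togo([492.8,299.1,108],[0,0,-1],[.2,1,0])
```

```text
t 19.8333 at [491.873 298.064 125.702] shift [  0.927   1.036 -17.702] turn [0.002 0.001 0.002] rows 0.42582609786677855 0.022477706679029485 F [-0.732 -0.572 -1.301] g 0.41678398826620383
```

>>> play_rows(plan=[[0.9, 1, -4, 0.001, 0, 0.001, -1], [0, 0, -4, 0, 0, 0, -1], [0, 0, -3, 0, 0, 0, -1]])

```text
time_s: 20.08
eef_pos: [493.8, 299.0, 116.9]
ee_rot: [0.002, 0.099, 0.995, 0.0]
force: [-0.1, 0.8, -0.5]
grip_width: 0.417
```

>>> play_rows(plan=[[0, 0, -3, 0, 0, 0, -1], [0, 0, -2, 0, 0, 0, -1]])

```text
time_s: 20.25
eef_pos: [494.0, 299.1, 112.0]
ee_rot: [0.003, 0.099, 0.995, 0.0]
force: [0.8, -0.1, -0.9]
grip_width: 0.418
```

>>> play_rows(plan=[[-0.8, 0, -2.5, 0, 0, 0, -1], [-0.2, 0, -2.5, 0, 0, 0, -1]])

```text
time_s: 20.42
eef_pos: [493.1, 299.1, 106.8]
ee_rot: [0.003, 0.099, 0.995, 0.001]
force: [0.4, -0.5, -0.5]
grip_width: 0.418
```

>>> play_rows(plan=[[0, 0, -2.5, 0, 0, 0, -1], [0, 0, -2, 0, 0, 0, -1]])

```text
time_s: 20.58
eef_pos: [493.0, 299.1, 101.8]
ee_rot: [0.003, 0.099, 0.995, 0.001]
force: [-0.8, 0.8, 0.0]
grip_width: 0.421
```

>>> play_rows(plan=[[0, 0, -1.5, 0, 0, 0, -1], [0, 0, -1.5, 0, 0, 0, -1]])

```text
time_s: 20.75
eef_pos: [493.5, 299.2, 101.5]
ee_rot: [0.004, 0.099, 0.995, 0.001]
force: [-8.1, -3.6, 17.3]
grip_width: 0.419
```

Run:
```python
from h import *
togo([492.8,299.1,98],[0,0,-1],[.2,1,0])
```

```text
t 20.75 at [493.475 299.221 101.484] shift [-0.675 -0.121 -3.484] turn [-0.     0.008  0.001] rows 0.08515866126107402 0.0659969002705382 F [-8.109 -3.627 17.329] g 0.4193796483424383
```

Contact came at z 101.5, where 102 was predicted for fully home. Releasing.

>>> play_rows(plan=[[0, 0, 0.3, 0, 0, 0, -1], [0, 0, 0, 0, 0, 0, 0.2], [0, 0, 0, 0, 0, 0, 0.5], [0, 0, 0, 0, 0, 0, 0.5]])

```text
time_s: 21.08
eef_pos: [493.9, 299.4, 102.6]
ee_rot: [0.005, 0.099, 0.995, 0.001]
force: [-0.3, -0.6, -0.1]
grip_width: 0.751
```

>>> play_rows(plan=[[0, 0, 10, 0, 0, 0, 0.6], [0, 0, 25, 0, 0, 0, 0.6], [0, 0, 35, 0, 0, 0, 0.6], [0, 0, 40, 0, 0, 0, 0.8]])

```text
time_s: 21.42
eef_pos: [489.9, 297.8, 209.2]
ee_rot: [-0.003, 0.099, 0.995, -0.003]
force: [0.6, 0.3, 0.3]
grip_width: 0.897
```

>>> play_rows(plan=[[0, -30, 10, 0, 0, 0, 1], [0, -38, 0, 0, 0, 0, 1], [0, -30, 0, 0, 0, 0, 1], [0, 0, 0, 0, 0, 0, 1], [0, 0, 0, 0, 0, 0, 1]])

```text
time_s: 21.83
eef_pos: [492.3, 197.8, 233.2]
ee_rot: [0.007, 0.098, 0.995, 0.001]
force: [0.0, 0.8, -0.7]
grip_width: 1.001
```

Run:
```python
from h import *
S=optics.capture("side"); im=S["img"]
for h in(28,58,88,110):print(h,proj(S,(490.5,299.5,h)))
a=cv2.resize(im[220:340,170:340],(595,420)); b=cv2.resize(im,(400,300))[:,:]; f=np.zeros((180,595,3),np.uint8)
T=optics.capture("top")["img"]; f[:,:240]=cv2.resize(im,(240,180)); f[:,240:480]=cv2.resize(T,(240,180))
cv2.imwrite("pics/s4.png",np.vstack([a,f])); print(sense()["time_s"],sense()["force"])
```

```text
28 [254.321 300.548]
58 [254.242 290.626]
88 [254.159 280.196]
110 [254.095 272.201]
21.9333 [-0.284 -0.086 -0.   ]
```

View pics/s4.png

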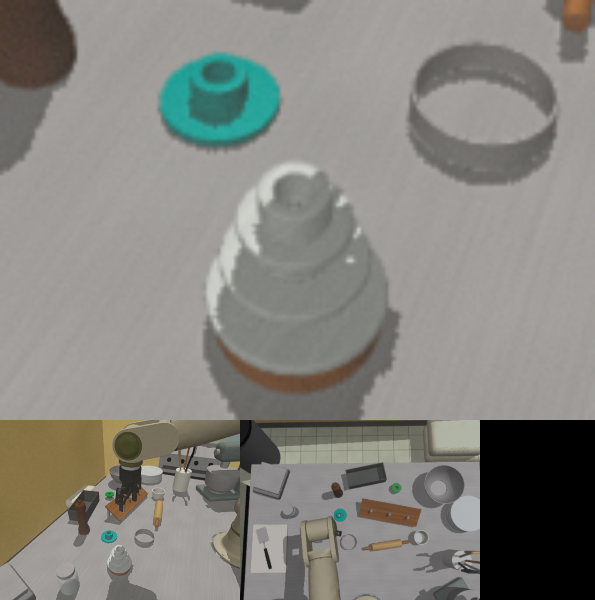

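The crop shows all three plates stacked level, large, medium then small. The top hub's centre is at about (255,274), against (254,272) predicted for fully home. The rack is empty and the bystanders stand as they did.

```bash
python3 -c "
from rig import ctrl; print(ctrl.finish_job())"
```

```text
the job is handed in; nothing more can be done
None
```

All three plates are on the spindle, hub up, with the large at the bottom, the medium on it and the small on top. I handed the job in at about 22 s on the robot's clock. No verdict is reported at hand-in.

**Placing:** I pulled each plate off along its peg and lowered it in small steps until the force showed contact. The large plate touched down at about 56 N on the wrist, the medium at 22 N and the small at 17 N. The medium and small made contact within about 1 mm of the height worked out for fully home.

**Last checks:**
- **Stack:** The final side picture shows it level. The top hub is about 2 px below where a fully home stack should appear, which is within calibration, and nothing sits too high.
- **Other things on the bench:** The turquoise and green look-alikes and the other bystanders look unmoved. The gripper is clear of everything and the force reads about 0.

**What disagreed:**
- **Grips:** The fingers pushed against the plates while closing, by about 34 N on the large, 23 N on the medium and 8 N on the small. That moved the arm back 2–4 mm.
- **Large plate's position in the jaws:** One measurement put it about 2.7 mm to the side, and a repeat gave 0.2 mm. It still threaded with no more than about 3 N sideways.

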